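Turn the parts pot mouth-up and back it against the bench rail

TASK

The red six-sided parts pot is standing upside down on the model-car bench. Roll it over on the bench in two tips, without picking it up into the air: first onto its side, where it comes to rest, then up onto its closed bottom, mouth up; then slide it back until it stands against the aluminium rail. Leave everything else on the bench where it is.

Things in the scene. Friction and masses are not known exactly. Their poses are not given: they have to be found in the camera images.
- pot_center (a point): Centre (half-way up, on the axis) of the red plastic parts pot: an open hexagonal cup, straight sides, 80 mm across flats, 92 mm across corners, 100 mm tall, walls 4 mm, closed bottom 6 mm, 0.15 to 0.3 kg. Its z axis runs from the mouth to the closed bottom: up at the start (mouth down), down at the end. x is square to one flat, others follow every 60 degrees about z. It does not roll on its flats.
- pot_mouth (a point): Centre of the same pot's open mouth, 50 mm from its centre, same axes. Pushed level it slides; it tips when the push on a flat also drags upwards, along the arc about its far edge. Lying on a flat (centre 40 mm up), its mouth can be lifted from inside by the upper wall; it pivots on its bottom's lower edge, past balance after 45 degrees. Both tips together shift it about 180 mm the way it is tipped.
- rail: Fixed straight aluminium rail to the left of the pot, screwed to the bench, running away from the robot: 400 mm long along its y axis, 20 mm wide along x, 25 mm tall. The origin is at the centre of its underside; the face that looks to the pot is at x = -10 mm in its frame and its x axis points away from the pot.
- wheel: Bystander: model-car wheel lying flat, grey tyre with yellow hub, 66 mm across, 30 mm tall, beside the pot; origin at the centre of its underside.
- battery: Bystander: blue and white battery pack lying flat beside the pot, 138 mm (its x) by 46 mm by 25 mm tall; origin at the centre of its underside.
- can: Bystander: white and red spray can standing at the left, 60 mm across, 190 mm tall; origin at the centre of its underside.
- blue_cup: Bystander: round blue cup standing mouth up at the left, 72 mm across, 70 mm tall; origin at the centre of its underside. Not the pot of the task.
- tape: Bystander: blue ring of tape lying flat at the left, 90 mm across, 19 mm tall; origin at the centre of its underside.
- driver: Bystander: screwdriver with a green handle lying at the near right, about 200 mm long along its x; origin near its middle.
- car: Bystander: model-car chassis on its four wheels at the right, 340 mm long (its x), 190 mm wide, about 75 mm tall; origin under its centre at bench height.
There are look-alikes about, which are no part of the job. Leave any orange or turquoise look-alike of the part that bears pot_center alone.

How it is judged:
By the outcome, as a careful person would: the job done as asked, in the order asked, and still so for the second after the job is handed in, with the robot touching nothing.
It also fails if it takes over 54 s, if anything falls off the work surface, if the arm or the gripper's body presses on something with over 40 N, if the wrist force passes 120 N, or if a joint passes its speed limit or range.

ROBOT

A 7-joint arm with a two-finger parallel gripper is mounted at the origin on the work surface. World frame = base frame: x ahead of the robot, y to its left, z up, the work surface at z = 0. Lengths are in m, angles in rad, forces in N, time in s.
With the tool pointing down it reaches from about 0.4 to 0.85 m from the base axis. Payload 4.5 kg.
Tool frame: the origin (TCP) lies at the very end of the fingers, on their centre line; the grasp point (between the pads) lies 19 mm behind it; z points along the fingers, y is the line along which they close (so a half turn about z gives the same grasp; the last joint's range is limited). The gripper opens to 88 mm and grips with 3 to 60 N. Pads are 18 mm wide; open, the fingers measure 123 mm over their backs; the gripper's body (75 mm by 187 mm) begins 45 mm behind the grasp point.
Start: joints at [-1.301, 0.689, -0.195, 1.565, 0.157, 0.902, -0.215], TCP at [0.146, 0.608, 0.239] pointing down, gripper open.
Joint ranges: [-3.01, 3.01], [-0.46, 2.08], [-1.47, 1.51], [0.13, 2.56], [-1, 4.14], [0.04, 2.09], [-2.66, 2.66]. Speed limits (rad/s): [2.57, 2.57, 3.14, 3.14, 3.14, 3.14, 3.14].

INTERFACE

Orientations are given as a unit quaternion [x, y, z, w].
In Python, from plant import r, eyes, nets gives the robot as it stands.
- The arm moves only by the shell command python3 -m pendant 'ROWS' [FORCE]. ROWS is JSON, a list of rows, each an object of numbers: "claw": the opening, from 0 (shut) to 1 (fully open); "dx", "dy", "dz": the shift along the world's x, y, z in mm; "twist": the turn about the world's z in rad. In form: [{"claw": .., "dx": .., "dy": .., "dz": .., "twist": ..}, ...]. A call has 1 to 8 rows; each row is the pose to reach, as a shift and turn from the pose commanded when the call began; what a row does not reach only later rows make up. A row lasts 1/10 s, in which the tool goes at most 50 mm and 8.59 degrees, less where a joint would pass 70% of its speed; a pose out of reach is approached as far as the arm can. A call with a gripper value outside its range is refused whole. The fingers move at their own pace and stop on an object; FORCE is the grip in N (left out, the last holds). Time passes only in rows, so rows that repeat a pose let the fingers close. It gives the time, the measured TCP pose, the force, the opening and the grip force at its end, in the units of the state.
- r.get_state(): the state, without advancing time (a new reading comes with each control period).
- eyes.snapshot(name): name is "side" or "top" or "wrist"; returns (picture, depth): 384x512x3 uint8, blue, green, red; 384x512 float32, m along the optical axis (not along the pixel's ray), 0 where there is no reading.
- eyes.camera_info(name): a dict with "K" (3x3 intrinsics, pixels), "world_to_cam" (4x4, takes a point from world to camera coordinates); the wrist camera has in their place "T_tool_cam" (4x4, takes a point from camera to tool coordinates, whose origin is the TCP and whose axes are the flange's). Camera axes: x right, y down, z forward; pixel columns grow to the right and rows downward; lengths in m; the calibration is good to about 2 mm. A picture is of the moment at which its call begins: read the wrist's pose just before it. camera_info takes no time and is no camera call.
- r.finish_job(): hands the job in; it is judged then, once.
Trained networks look in the newest picture that a camera, given by its name, has taken for a name from the list of things; names that differ only in an ending like _2 or _b are one class to them, and where a whole thing is asked for, a point or a joint stands for the part that bears it (a point fixed in the world has none). Each returns a list of dicts, best first, with "confidence" (0 to 1); they miss things now and then, are a little off and sometimes report something else, mostly with a low value. They report only what shows in the picture. A call takes as long as a camera call. They do not tell look-alikes from the thing itself.
- nets.spot_in(camera, query): "box" ([left, top, width, height] as shares, 0 to 1, of the picture: columns of its width, rows of its height, round what is visible of it).
- nets.place_of(camera, query): "position" ([column, row] as shares, 0 to 1, of the picture: columns of its width, rows of its height: a listed point, or the origin of a listed thing).
The state is a dict: "clock": time; "q": joint angles; "qd": joint speeds; "joint_torque": joint torques, N m; "tool_pos": TCP position; "eef_rot": TCP orientation; "contact_force": force on the tool from outside, world axes, zero at the start; "moment": the same for the moment, N m; "opening": opening from 0.0 (shut) to 1.0 (fully open); "finger_force": force on a finger pad.
Only numpy, scipy, OpenCV 4.12 (cv2) and the standard library are available. Lean on these libraries where they do the work, as an engineer would, in place of code of your own. Each camera call takes 0.05 s, during which the arm holds its last target. There are 200 camera calls.

## Working session

There is one attempt and no reset: what is moved stays moved. The work goes in short steps, Python scripts to look and compute and a shell command to move; the robot and the scene stay as the last step left them, time stands still between calls to the robot, and variables do not carry over. Pictures are saved under pics/ and viewed, at most 10 in all, crops included, and the job is handed in when it is done.

```bash
mkdir -p pics; ls
cat > h.py <<'E'
import numpy as np, cv2
from plant import r, eyes, nets
from scipy.spatial.transform import Rotation as R
def cam(name):
    s=r.get_state(); img,d=eyes.snapshot(name); ci=eyes.camera_info(name); K=np.array(ci["K"])
    if name=="wrist":
        T=np.eye(4);T[:3,:3]=R.from_quat(s["eef_rot"]).as_matrix();T[:3,3]=s["tool_pos"];M=T@np.array(ci["T_tool_cam"])
    else: M=np.linalg.inv(np.array(ci["world_to_cam"]))
    v,u=np.mgrid[0:384,0:512]
    P=np.stack([(u-K[0,2])/K[0,0]*d,(v-K[1,2])/K[1,1]*d,d],-1)@M[:3,:3].T+M[:3,3]
    P[d==0]=np.nan
    return img,d,P,K,M
E
python3 - <<'E'
from h import *
s=r.get_state();print(s)
ims=[]
for c in("top","side"):
    img,d,P,K,M=cam(c); cv2.imwrite(f"pics/{c}0.png",img); print(c,M.round(3).tolist())
    for n in("pot_center","rail","wheel","battery","can","blue_cup","tape","driver","car"):
        for o in nets.place_of(c,n)[:3]:
            u,v=o["position"];u*=512;v*=384
            print(c,n,round(o["confidence"],2),int(u),int(v),P[min(int(v),383),min(int(u),511)].round(3))
    ims.append(img)
cv2.imwrite("pics/a.png",cv2.resize(np.vstack(ims),(512,768)))
E
```

```text
pics
{'clock': 0.0, 'q': array([-1.30118099,  0.68995177, -0.19449676,  1.56637401,  0.15729509,
        0.90248023, -0.215111  ]), 'qd': array([ 0.00093583, -0.00079028, -0.00047243, -0.00066502, -0.0014246 ,
        0.00028299,  0.00075486]), 'joint_torque': array([ 9.69503089e-04, -5.27556574e+01, -1.26635056e+00, -1.53434139e+01,
       -5.26077719e-02,  6.32862153e-03,  1.61068037e-04]), 'tool_pos': array([0.14592893, 0.6070653 , 0.2379217 ]), 'eef_rot': array([ 1.17604446e-01,  9.93060100e-01, -9.10994408e-04, -3.65366741e-05]), 'contact_force': array([ 0.02973149,  0.00610038, -0.5244219 ]), 'moment': array([ 0.00703605,  0.00758218, -0.06602988]), 'finger_force': 0.0, 'opening': 0.9995249844519996}
top [[-0.007, -0.992, 0.126, 0.305], [-1.0, 0.006, -0.003, -0.013], [0.002, -0.126, -0.992, 1.751], [0.0, 0.0, 0.0, 1.0]]
top pot_center 0.89 278 175 [ 0.59  -0.082  0.104]
top pot_center 0.89 328 222 [ 0.424 -0.255  0.099]
top pot_center 0.83 328 176 [ 0.587 -0.259  0.096]
top rail 0.77 190 187 [ 0.565  0.242 -0.002]
top wheel 0.56 250 154 [0.681 0.017 0.035]
top can 0.58 153 221 
[... 375 characters left out ...]
]]
side pot_center 0.94 318 196 [ 0.699 -0.173  0.082]
side pot_center 0.9 298 226 [ 0.583 -0.296  0.075]
side pot_center 0.84 242 233 [ 0.422 -0.301  0.088]
side rail 0.6 245 169 [0.569 0.22  0.005]
side wheel 0.53 291 189 [ 0.674 -0.014  0.024]
side battery 0.63 236 216 [ 0.422 -0.236  0.1  ]
side battery 0.56 277 195 [ 0.578 -0.133  0.083]
side battery 0.56 203 160 [0.42  0.347 0.006]
side can 0.64 202 156 [nan nan nan]
side blue_cup 0.68 230 149 [0.551 0.41  0.014]
side blue_cup 0.42 276 208 [ 0.577 -0.133  0.035]
side tape 0.6 252 146 [0.652 0.408 0.017]
side driver 0.91 218 269 [ 0.344 -0.35   0.025]
side car 0.82 329 300 [ 0.551 -0.556  0.062]
side car 0.44 245 169 [0.569 0.22  0.005]
```

View pics/top0.png

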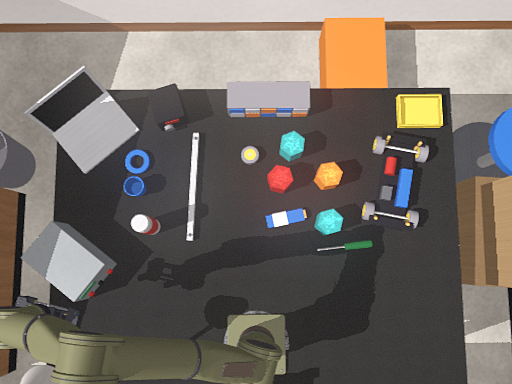

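View pics/side0.png

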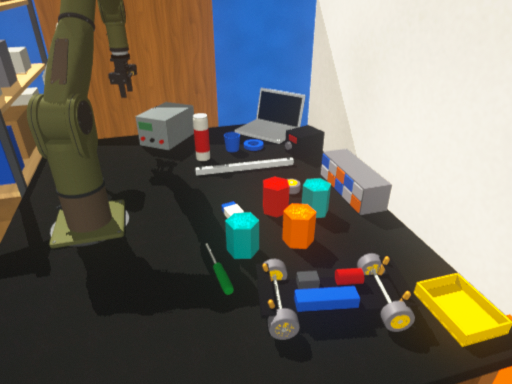

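Run:
```python
from h import *
img,d,P,K,M=cam("top")
hsv=cv2.cvtColor(img,cv2.COLOR_BGR2HSV)
red=((hsv[...,0]<6)|(hsv[...,0]>174))&(hsv[...,1]>150)&(hsv[...,2]>60)
m=red.copy();m[:160]=0;m[200:]=0;m[:,262:]&=True;m[:,:262]=0;m[:,300:]=0
top=m&(abs(P[...,2]-.1)<.012)
q=P[top][:,:2];print(len(q),q.mean(0),P[top][:,2].mean())
rect=cv2.minAreaRect((q*1000).astype(np.float32));print(rect)
# hexagon fit by support widths
for a in range(0,60,5):
    ws=[np.ptp(q@[np.cos(np.radians(a+b)),np.sin(np.radians(a+b))]) for b in(0,60,120)];print(a,np.round(ws,3))
# rail & others heights
h=P[...,2]
rl=(abs(h-.025)<.01)&(P[...,1]>.17)&(P[...,1]<.31)&(P[...,0]>.33)&(P[...,0]<.8)&(img.min(2)>120)
q=P[rl][:,:2];print("rail",cv2.minAreaRect((q*1000).astype(np.float32)),cv2.fitLine((q*1000).astype(np.float32),cv2.DIST_HUBER,0,.01,.01).ravel())
for n,(u0,u1,v0,v1) in dict(wheel=(238,262,142,168),batt=(262,310,204,232),orange=(312,346,160,190),turq=(278,306,130,160)).items():
    s=P[v0:v1,u0:u1].reshape(-1,3);s=s[s[:,2]>.012];print(n,s.min(0).round(3),s.max(0).round(3))
cv2.imwrite("pics/crop.png",cv2.resize(img[120:250,180:360],None,fx=4,fy=4,interpolation=cv2.INTER_CUBIC))
```

```text
445 [ 0.58272089 -0.09064599] 0.09932819339134547
((583.9429931640625, -91.71742248535156), (80.54658508300781, 88.15414428710938), 45.593414306640625)
0 [0.088 0.088 0.085]
5 [0.09  0.089 0.087]
10 [0.091 0.09  0.088]
15 [0.092 0.091 0.088]
20 [0.091 0.09  0.088]
25 [0.09  0.089 0.088]
30 [0.089 0.088 0.087]
35 [0.086 0.086 0.085]
40 [0.083 0.083 0.083]
45 [0.081 0.08  0.08 ]
50 [0.082 0.081 0.083]
55 [0.085 0.083 0.086]
rail ((566.402099609375, 228.60104370117188), (20.79182243347168, 399.5575866699219), 87.1433334350586) [ 9.9884295e-01 -4.8091061e-02  5.6113153e+02  2.2838342e+02]
wheel [ 0.641 -0.02   0.013] [0.714 0.047 0.041]
batt [ 0.412 -0.187  0.012] [ 0.482 -0.04   0.039]
orange [ 0.55  -0.31   0.012] [ 0.637 -0.212  0.113]
turq [ 0.66  -0.177  0.014] [ 0.75  -0.093  0.11 ]
```

View pics/crop.png

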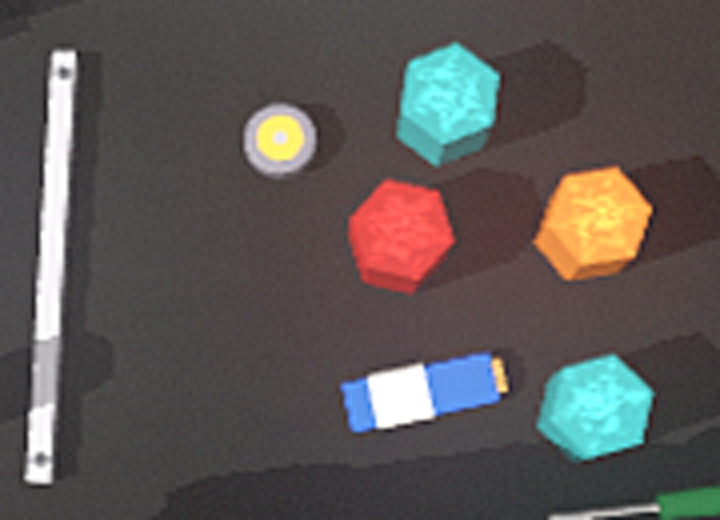

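Candidates (top image): red hexagonal pot at (280,179), orange look-alike (328,176), turquoise (292,145) and (328,222), and the round blue cup (134,186). I choose the red one. The crop confirms it has a closed hexagonal top, with flats at about 105.6°. I'll tip it toward 105.6°, between the wheel and the battery, towards the rail.

```bash
python3 -m pendant '[{"claw":0,"dx":250,"dy":-300,"dz":0,"twist":-1.06},{"claw":0,"dx":250,"dy":-300,"dz":0,"twist":-1.06},{"claw":0,"dx":250,"dy":-300,"dz":0,"twist":-1.06},{"claw":0,"dx":250,"dy":-300,"dz":0,"twist":-1.06},{"claw":0,"dx":250,"dy":-300,"dz":0,"twist":-1.06},{"claw":0,"dx":250,"dy":-300,"dz":0,"twist":-1.06},{"claw":0,"dx":250,"dy":-300,"dz":0,"twist":-1.06},{"claw":0,"dx":250,"dy":-300,"dz":0,"twist":-1.06}]' 20
python3 -m pendant '[{"claw":0,"dx":207,"dy":-469,"dz":0,"twist":0},{"claw":0,"dx":207,"dy":-469,"dz":0,"twist":0},{"claw":0,"dx":207,"dy":-469,"dz":0,"twist":0},{"claw":0,"dx":207,"dy":-469,"dz":0,"twist":0},{"claw":0,"dx":207,"dy":-469,"dz":0,"twist":0},{"claw":0,"dx":207,"dy":-469,"dz":0,"twist":0},{"claw":0,"dx":207,"dy":-469,"dz":0,"twist":0},{"claw":0,"dx":207,"dy":-469,"dz":0,"twist":0}]'
```

```text
clock: 1.85
tool_pos: [0.3978, 0.3052, 0.2391]
eef_rot: [0.606, 0.796, 0.0, 0.001]
contact_force: [0.8, 0.0, -0.0]
opening: 0.299
finger_force: 0.0
clock: 2.65
tool_pos: [0.5582, -0.0601, 0.239]
eef_rot: [0.603, 0.797, 0.0, 0.0]
contact_force: [1.5, -0.3, -0.1]
opening: 0.006
finger_force: 0.0
```

```bash
python3 -m pendant '[{"claw":0,"dx":35,"dy":-97,"dz":0,"twist":0},{"claw":0,"dx":35,"dy":-97,"dz":0,"twist":0},{"claw":0,"dx":35,"dy":-97,"dz":0,"twist":0},{"claw":0,"dx":35,"dy":-97,"dz":0,"twist":0}]'
cat >> h.py <<'E'
def redmask(img):
    hsv=cv2.cvtColor(img,cv2.COLOR_BGR2HSV)
    return ((hsv[...,0]<5)|(hsv[...,0]>172))&(hsv[...,1]>140)&(hsv[...,2]>50)
def save(n,img): cv2.imwrite(f"pics/{n}.png",img)
E
python3 - <<'E'
from h import *
img,d,P,K,M=cam("wrist"); save("w1",img); print(r.get_state()["tool_pos"],M[:3,3])
m=redmask(img)&(abs(P[...,2]-.1)<.012); q=P[m][:,:2]
print(len(q),cv2.minAreaRect((q*1000).astype(np.float32)),np.nanmean(P[m][:,2]))
for a in range(0,60,3):
    ds=[[np.cos(np.radians(a+b)),np.sin(np.radians(a+b))] for b in(0,60,120)]
    print(a,[(round(float(np.ptp(q@x)),3)) for x in ds])
E
```

```text
clock: 3.05
tool_pos: [0.5924, -0.1571, 0.2385]
eef_rot: [0.605, 0.796, -0.0, 0.0]
contact_force: [-0.1, 0.2, -1.2]
opening: -0.002
finger_force: 0.0
[ 0.59229383 -0.15459222  0.23846624] [ 0.56983835 -0.0779456   0.3838651 ]
7993 ((586.9910888671875, -90.96178436279297), (90.84857177734375, 80.14811706542969), 16.711484909057617) 0.09945104752200225
0 [0.087, 0.088, 0.088]
3 [0.089, 0.089, 0.089]
6 [0.089, 0.09, 0.09]
9 [0.09, 0.091, 0.091]
12 [0.091, 0.091, 0.092]
15 [0.091, 0.091, 0.092]
18 [0.091, 0.091, 0.092]
21 [0.091, 0.091, 0.092]
24 [0.09, 0.091, 0.091]
27 [0.09, 0.09, 0.091]
30 [0.089, 0.089, 0.09]
33 [0.087, 0.088, 0.088]
36 [0.086, 0.086, 0.087]
39 [0.084, 0.085, 0.085]
42 [0.083, 0.083, 0.083]
45 [0.081, 0.081, 0.081]
48 [0.081, 0.081, 0.081]
51 [0.083, 0.083, 0.082]
54 [0.085, 0.085, 0.084]
57 [0.086, 0.087, 0.086]
```

View pics/w1.png

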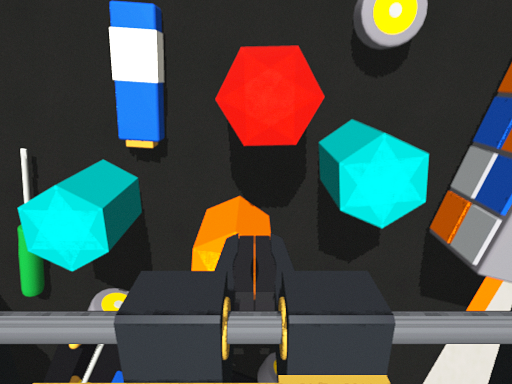

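The red pot is at about (270,95) in the wrist view: centre (0.587,-0.091), flats at 106.7°, clear of its neighbours. Next I descend behind its near flat and check.

```bash
python3 -m pendant '[{"claw":0,"dx":13,"dy":3,"dz":-40,"twist":0.016},{"claw":0,"dx":13,"dy":3,"dz":-90,"twist":0.016},{"claw":0,"dx":13,"dy":3,"dz":-135,"twist":0.016},{"claw":0,"dx":13,"dy":3,"dz":-158,"twist":0.016},{"claw":0,"dx":13,"dy":3,"dz":-158,"twist":0.016},{"claw":0,"dx":13,"dy":3,"dz":-158,"twist":0.016}]'
python3 - <<'E'
from h import *
img,d,P,K,M=cam("wrist"); save("w2",img); print(r.get_state()["tool_pos"],redmask(img).sum())
E
```

```text
clock: 3.7
tool_pos: [0.6059, -0.1503, 0.0814]
eef_rot: [0.596, 0.803, 0.001, -0.0]
contact_force: [-0.2, 0.7, 0.6]
opening: 0.007
finger_force: 0.0
[ 0.60670595 -0.15100973  0.08238625] 37536
```

```bash
python3 -m pendant '[{"claw":0,"dx":-2,"dy":8,"dz":0,"twist":0},{"claw":0,"dx":-5,"dy":15,"dz":0,"twist":0},{"claw":0,"dx":-5,"dy":18,"dz":3,"twist":0},{"claw":0,"dx":-6,"dy":21,"dz":5,"twist":0},{"claw":0,"dx":-7,"dy":24,"dz":8,"twist":0},{"claw":0,"dx":-8,"dy":27,"dz":10,"twist":0},{"claw":0,"dx":-9,"dy":30,"dz":13,"twist":0},{"claw":0,"dx":-10,"dy":33,"dz":15,"twist":0}]'
python3 - <<'E'
from h import *
print(r.get_state()["tool_pos"])
a,d,P,K,M=cam("side");m=redmask(a)&(P[...,2]<.14)&(abs(P[...,0]-.58)<.12)&(abs(P[...,1]+.05)<.15);q=P[m];print(len(q),q.min(0),q.max(0))
b,*_=cam("wrist")
save("s3",np.hstack([cv2.resize(a[130:280,180:360],(384,320)),cv2.resize(b,(416,312),).repeat(1,0)[:320] if 0 else cv2.copyMakeBorder(cv2.resize(b,(416,312)),0,8,0,0,0)]))
E
```

```text
clock: 4.55
tool_pos: [0.5956, -0.1191, 0.0961]
eef_rot: [0.597, 0.802, 0.0, 0.0]
contact_force: [0.4, -0.9, 0.2]
opening: 0.004
finger_force: 0.7
[ 0.5955976  -0.11909301  0.09609804]
765 [ 0.5392655  -0.13074243 -0.00365354] [0.66094419 0.09960717 0.13842868]
```

View pics/s3.png

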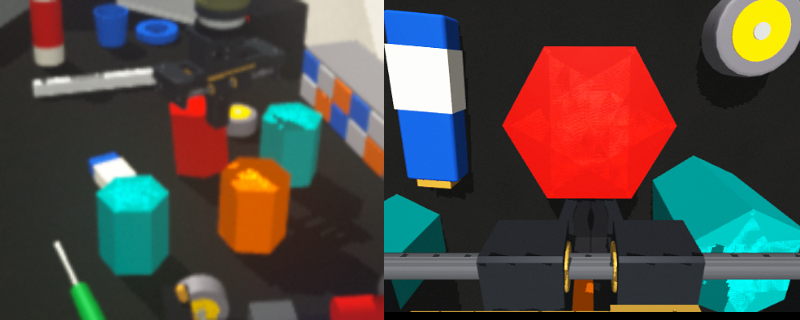

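```bash
cat >> h.py <<'E'
def topface(P,m,z0=.05,n=None):
    q=P[m];q=q[q[:,2]>z0];c=np.median(q,0)
    for _ in range(4):
        A=np.c_[q[:,:2]-c[:2],np.ones(len(q))];w=np.linalg.lstsq(A,q[:,2]-c[2],rcond=None)[0]
        e=abs(A@w-(q[:,2]-c[2]));q=q[e<max(.004,np.percentile(e,80)*1)]
    return q,w
E
python3 - <<'E'
from h import *
print(r.get_state()["tool_pos"],r.get_state()["contact_force"])
a,d,P,K,M=cam("wrist");m=redmask(a)
q,w=topface(P,m);print(len(q),"slope",w[:2],"tilt deg",np.degrees(np.arctan(np.hypot(*w[:2]))),q.min(0),q.max(0))
print(cv2.minAreaRect((q[:,:2]*1000).astype(np.float32)))
E
```

```text
[ 0.5957341  -0.11875041  0.09619367] [ 0.76617189 -1.20204975  0.35156679]
30035 slope [ 0.0524482  -0.17415892] tilt deg 10.308551073916094 [ 0.53597328 -0.11438143  0.09574611] [ 0.6245362  -0.02609652  0.1134296 ]
((580.2092895507812, -70.32347869873047), (90.98616027832031, 80.2608642578125), 75.9944076538086)
```

It is tipping cleanly: 10.3° so far, no slip. I'll continue along the arc to balance.

```bash
python3 -m pendant '[{"claw":0,"dx":-1,"dy":3,"dz":2,"twist":0},{"claw":0,"dx":-2,"dy":8,"dz":5,"twist":0},{"claw":0,"dx":-4,"dy":13,"dz":8,"twist":0},{"claw":0,"dx":-6,"dy":18,"dz":10,"twist":0},{"claw":0,"dx":-7,"dy":24,"dz":12,"twist":0},{"claw":0,"dx":-9,"dy":29,"dz":14,"twist":0},{"claw":0,"dx":-10,"dy":35,"dz":15,"twist":0},{"claw":0,"dx":-11,"dy":38,"dz":16,"twist":0}]'
python3 - <<'E'
from h import *
print(r.get_state()["tool_pos"],r.get_state()["contact_force"])
a,d,P,K,M=cam("wrist");m=redmask(a);save("w4",a)
q,w=topface(P,m);print(len(q),"slope",w[:2],"tilt deg",np.degrees(np.arctan(np.hypot(*w[:2]))),q.min(0),q.max(0))
E
```

```text
clock: 5.5
tool_pos: [0.5842, -0.0799, 0.1117]
eef_rot: [0.597, 0.802, 0.0, -0.0]
contact_force: [0.2, -0.3, 0.5]
opening: 0.004
finger_force: 0.0
[ 0.58416453 -0.07990716  0.11167153] [ 0.2426509  -0.25696619  0.5195476 ]
18985 slope [ 0.19835291 -0.67763061] tilt deg 35.22455894361164 [ 0.5224818  -0.06430715  0.08178663] [0.61138824 0.01189655 0.12516389]
```

```bash
python3 -m pendant '[{"claw":0,"dx":-1,"dy":4,"dz":1,"twist":0},{"claw":0,"dx":-2,"dy":8,"dz":1,"twist":0},{"claw":0,"dx":-3,"dy":11,"dz":2,"twist":0},{"claw":0,"dx":-3,"dy":11,"dz":2,"twist":0},{"claw":0,"dx":-3,"dy":11,"dz":2,"twist":0},{"claw":0,"dx":-3,"dy":11,"dz":2,"twist":0},{"claw":0,"dx":-3,"dy":11,"dz":10,"twist":0}]'
python3 - <<'E'
from h import *
print(r.get_state()["tool_pos"],r.get_state()["contact_force"])
a,d,P,K,M=cam("wrist");m=redmask(a);save("w5",a)
q,w=topface(P,m);print(len(q),"slope",w[:2],"tilt deg",np.degrees(np.arctan(np.hypot(*w[:2]))),q.min(0),q.max(0))
q=q[abs(q[:,2]-np.median(q[:,2]))<.004];print(cv2.minAreaRect((q[:,:2]*1000).astype(np.float32)))
E
```

```text
clock: 6.25
tool_pos: [0.5807, -0.0704, 0.1212]
eef_rot: [0.597, 0.802, -0.001, -0.001]
contact_force: [0.6, -0.9, -0.3]
opening: 0.001
finger_force: 0.0
[ 0.58073638 -0.07038774  0.12116496] [ 0.59936562 -0.91965336 -0.33979675]
16370 slope [ 0.00026972 -0.00108436] tilt deg 0.06402257713042053 [ 0.5221245  -0.05757522  0.07523659] [0.59833193 0.05234593 0.08104894]
((560.46240234375, -2.756633758544922), (51.80934143066406, 99.77835083007812), 16.396461486816406)
```

View pics/w5.png

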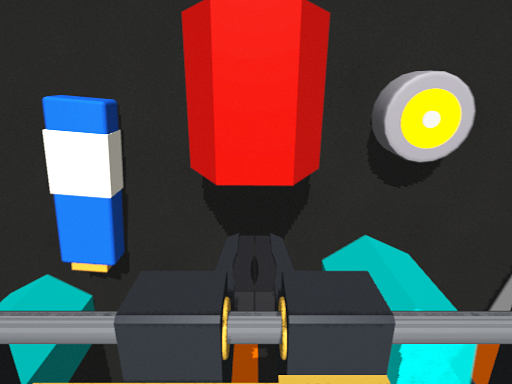

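It rests on its side, mouth towards the tool (red body at (255,95), mouth edge at row 185), and the tool is centred on it. Second tip: lower in front of the mouth, press the upper rim and drag up.

```bash
python3 -m pendant '[{"claw":0,"dx":0,"dy":0,"dz":-30,"twist":0},{"claw":0,"dx":0,"dy":0,"dz":-59,"twist":0},{"claw":0,"dx":0,"dy":0,"dz":-59,"twist":0},{"claw":0,"dx":-3,"dy":11,"dz":-59,"twist":0},{"claw":0,"dx":-4,"dy":12,"dz":-59,"twist":0},{"claw":0,"dx":-5,"dy":16,"dz":-54,"twist":0},{"claw":0,"dx":-6,"dy":21,"dz":-49,"twist":0},{"claw":0,"dx":-7,"dy":25,"dz":-44,"twist":0}]'
python3 - <<'E'
from h import *
print(r.get_state()["tool_pos"],r.get_state()["contact_force"])
a,d,P,K,M=cam("wrist");m=redmask(a);save("w6",a)
q,w=topface(P,m);print(len(q),"slope",w[:2],"tilt deg",np.degrees(np.arctan(np.hypot(*w[:2]))),q.min(0),q.max(0))
q=q[abs(q[:,2]-np.median(q[:,2]))<.004];print(cv2.minAreaRect((q[:,:2]*1000).astype(np.float32)))
E
```

```text
clock: 7.1
tool_pos: [0.5749, -0.0448, 0.0791]
eef_rot: [0.597, 0.802, 0.0, 0.001]
contact_force: [0.2, -0.6, -0.4]
opening: 0.002
finger_force: 0.2
[ 0.57492116 -0.0448253   0.07905163] [ 0.17151509 -0.63981983 -0.37213134]
26711 slope [ 0.03962597 -0.13576653] tilt deg 8.050016864353745 [ 0.5184324  -0.04401547  0.07468603] [0.59525882 0.06521734 0.09295489]
((556.7476196289062, 10.712348937988281), (51.77042770385742, 97.1406021118164), 17.32512664794922)
```

```bash
python3 -m pendant '[{"claw":0,"dx":-1,"dy":5,"dz":4,"twist":0},{"claw":0,"dx":-3,"dy":10,"dz":9,"twist":0},{"claw":0,"dx":-4,"dy":15,"dz":12,"twist":0},{"claw":0,"dx":-6,"dy":20,"dz":16,"twist":0},{"claw":0,"dx":-7,"dy":25,"dz":19,"twist":0},{"claw":0,"dx":-9,"dy":31,"dz":22,"twist":0},{"claw":0,"dx":-11,"dy":37,"dz":25,"twist":0},{"claw":0,"dx":-13,"dy":43,"dz":27,"twist":0}]'
python3 - <<'E'
from h import *
print(r.get_state()["tool_pos"],r.get_state()["contact_force"])
a,d,P,K,M=cam("wrist");m=redmask(a);save("w7",a)
q,w=topface(P,m);print(len(q),"slope",w[:2],"tilt deg",np.degrees(np.arctan(np.hypot(*w[:2]))),q.min(0),q.max(0))
E
```

```text
clock: 7.95
tool_pos: [0.5613, -0.0014, 0.1049]
eef_rot: [0.597, 0.802, 0.0, -0.0]
contact_force: [0.6, 0.0, 0.5]
opening: 0.006
finger_force: 0.1
[ 0.56127903 -0.00141736  0.1049465 ] [0.60097393 0.00469277 0.52845017]
16987 slope [ 0.18300929 -0.60364802] tilt deg 32.242906886046896 [5.09541615e-01 6.43264129e-05 6.40743370e-02] [0.58230865 0.09557903 0.11978897]
```

```bash
python3 -m pendant '[{"claw":0,"dx":-2,"dy":6,"dz":2,"twist":0},{"claw":0,"dx":-4,"dy":12,"dz":4,"twist":0},{"claw":0,"dx":-5,"dy":18,"dz":5,"twist":0},{"claw":0,"dx":-7,"dy":24,"dz":6,"twist":0},{"claw":0,"dx":-9,"dy":30,"dz":7,"twist":0},{"claw":0,"dx":-10,"dy":34,"dz":7,"twist":0},{"claw":0,"dx":-10,"dy":34,"dz":7,"twist":0},{"claw":0,"dx":-10,"dy":34,"dz":15,"twist":0}]'
python3 -m pendant '[{"claw":0,"dx":0,"dy":0,"dz":25,"twist":0},{"claw":0,"dx":0,"dy":0,"dz":50,"twist":0},{"claw":0,"dx":0,"dy":0,"dz":100,"twist":0},{"claw":0,"dx":0,"dy":0,"dz":120,"twist":0},{"claw":0,"dx":0,"dy":0,"dz":120,"twist":0}]'
python3 - <<'E'
from h import *
print(r.get_state()["tool_pos"],r.get_state()["contact_force"])
a,d,P,K,M=cam("wrist");m=redmask(a);save("w8",a)
q=P[m];q=q[q[:,2]>.09];print(len(q),q.min(0),q.max(0),np.median(q[:,2]),cv2.minAreaRect((q[:,:2]*1000).astype(np.float32)))
E
```

```text
clock: 8.8
tool_pos: [0.5508, 0.0316, 0.1192]
eef_rot: [0.597, 0.802, -0.001, -0.001]
contact_force: [-0.1, -0.2, 0.8]
opening: 0.005
finger_force: 0.0
clock: 9.3
tool_pos: [0.5538, 0.0313, 0.2435]
eef_rot: [0.598, 0.802, 0.003, 0.003]
contact_force: [0.8, 0.5, -1.3]
opening: 0.003
finger_force: 0.0
[0.55375619 0.03128942 0.24353032] [ 0.78613424  0.53116212 -1.26430627]
1812 [0.48863591 0.04685372 0.09010691] [0.57609367 0.13577606 0.10155088] 0.09922206220531238 ((532.2703247070312, 91.34325408935547), (90.81626892089844, 79.50570678710938), 16.519731521606445)
```

View pics/w8.png

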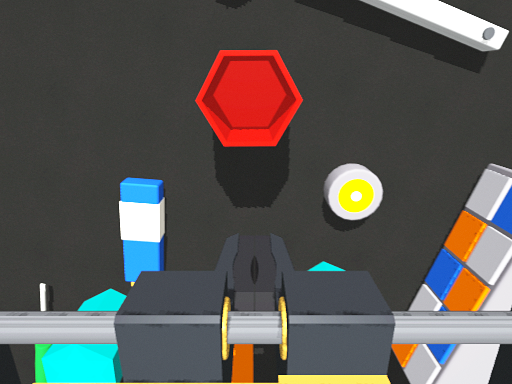

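The pot stands mouth up at image (250,97): centre (0.532,0.091), flat at 106.5°. The rail normal is 87.2°. I'll straddle it lightly, turn it by -19°, and slide it about 89 mm to the rail without lifting.

```bash
python3 -m pendant '[{"claw":1,"dx":-19,"dy":60,"dz":0,"twist":0.523},{"claw":1,"dx":-19,"dy":60,"dz":0,"twist":0.523},{"claw":1,"dx":-19,"dy":60,"dz":0,"twist":0.523},{"claw":1,"dx":-19,"dy":60,"dz":0,"twist":0.523},{"claw":1,"dx":-19,"dy":60,"dz":0,"twist":0.523},{"claw":1,"dx":-19,"dy":60,"dz":0,"twist":0.523},{"claw":1,"dx":-19,"dy":60,"dz":-60,"twist":0.523},{"claw":1,"dx":-19,"dy":60,"dz":-60,"twist":0.523}]' 6
python3 - <<'E'
from h import *
v=[r.get_state()["tool_pos"]]
a,d,P,K,M=cam("wrist");m=redmask(a);save("w9",a)
q=P[m];q=q[(q[:,2]>.09)&(q[:,2]<.11)];print(v,len(q),cv2.minAreaRect((q[:,:2]*1000).astype(np.float32)))
rot=R.from_quat(r.get_state()["eef_rot"]).as_matrix();print(np.degrees(np.arctan2(rot[1,1],rot[0,1])),r.get_state()["q"])
n=np.array([.0481,.9988]);l=(a.min(2)>130)&(abs(P[...,2]-.025)<.008)&(P[...,1]>.15);q=P[l][:,:2];print(len(q), np.percentile(q@n,[1,5,50,95,99]) if len(q) else 0)
if len(q)>50: print(cv2.minAreaRect((q*1000).astype(np.float32)))
E
```

```text
clock: 10.15
tool_pos: [0.5296, 0.0909, 0.1761]
eef_rot: [0.37, 0.929, -0.002, -0.003]
contact_force: [-0.5, 1.2, -0.4]
opening: 0.71
finger_force: 0.0
[array([0.52958907, 0.09091684, 0.17613098])] 2868 ((532.1365966796875, 91.36149597167969), (80.12123107910156, 91.99708557128906), 47.258060455322266)
46.585911378604976 [-0.20874332  0.66550734 -0.07746949  1.88936945  0.08485465  0.59828476
  0.47276231]
7221 [0.24601387 0.24644355 0.25507493 0.26424431 0.2651652 ]
((614.2241821289062, 226.563232421875), (20.228530883789062, 310.6629333496094), 87.26193237304688)
```

```bash
python3 -m pendant '[{"claw":1,"dx":1,"dy":0,"dz":0,"twist":0},{"claw":1,"dx":1,"dy":0,"dz":0,"twist":0},{"claw":1,"dx":1,"dy":0,"dz":-30,"twist":0},{"claw":1,"dx":1,"dy":0,"dz":-50,"twist":0},{"claw":1,"dx":1,"dy":0,"dz":-50,"twist":0}]' 6
python3 -m pendant '[{"claw":1,"dx":0,"dy":0,"dz":-25,"twist":0},{"claw":1,"dx":0,"dy":0,"dz":-50,"twist":0},{"claw":1,"dx":0,"dy":0,"dz":-76,"twist":0},{"claw":1,"dx":0,"dy":0,"dz":-76,"twist":0},{"claw":0.85,"dx":0,"dy":0,"dz":-76,"twist":0},{"claw":0.85,"dx":0,"dy":0,"dz":-76,"twist":0},{"claw":0.85,"dx":0,"dy":0,"dz":-76,"twist":0},{"claw":0.85,"dx":0,"dy":0,"dz":-76,"twist":0}]' 6
python3 - <<'E'
from h import *
a,d,P,K,M=cam("wrist");m=redmask(a);save("w10",a)
q=P[m];q=q[(q[:,2]>.09)&(q[:,2]<.11)];print(len(q),cv2.minAreaRect((q[:,:2]*1000).astype(np.float32)))
E
```

```text
clock: 10.7
tool_pos: [0.5329, 0.0917, 0.1292]
eef_rot: [0.369, 0.929, -0.001, -0.001]
contact_force: [-0.3, -0.0, 0.5]
opening: 1.004
finger_force: 0.0
clock: 11.5
tool_pos: [0.5347, 0.092, 0.0554]
eef_rot: [0.37, 0.929, 0.001, 0.001]
contact_force: [-0.3, 0.6, 6.7]
opening: 0.909
finger_force: 6.0
11025 ((533.0181274414062, 91.92588806152344), (92.15032958984375, 81.38578033447266), 76.74430847167969)
```

```bash
python3 -m pendant '[{"claw":0.85,"dx":0,"dy":0,"dz":2,"twist":0},{"claw":0.85,"dx":0,"dy":0,"dz":2,"twist":0}]' 6
python3 -c "
from h import *
for i in range(3):
  a=cam('wrist')[0]; s=r.get_state(); print(s['contact_force'],s['tool_pos'],s['moment'])
save('w11',a)"
```

```text
clock: 11.75
tool_pos: [0.5336, 0.0918, 0.0562]
eef_rot: [0.369, 0.929, 0.0, 0.0]
contact_force: [-0.6, 0.7, -1.9]
opening: 0.909
finger_force: 6.0
[-0.47166209 -0.76400399 -2.16501207] [0.53348587 0.09179639 0.05595249] [-0.07176971  0.01904612 -0.01602586]
[-0.22177107  0.01327425 -2.28436741] [0.53334416 0.0917772  0.05573663] [0.01085668 0.04381748 0.01996975]
[-0.40281934  0.14674339 -2.44924112] [0.53330614 0.09175525 0.05563342] [-0.11810677 -0.02385249 -0.04892606]
```

View pics/w11.png

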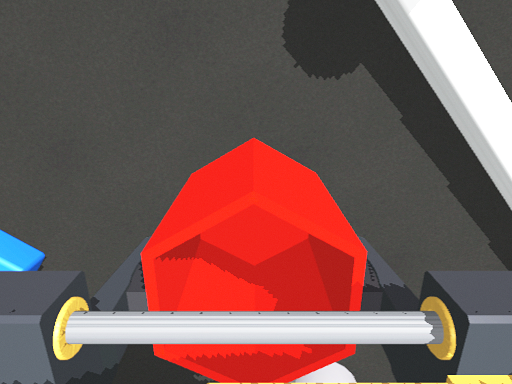

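Gripped. A downward bias of about 1 mm removes the slight lift, then I turn and slide.

```bash
python3 -m pendant '[{"claw":0.85,"dx":0,"dy":0,"dz":-1,"twist":0},{"claw":0.85,"dx":0,"dy":0,"dz":-1,"twist":0},{"claw":0.85,"dx":0,"dy":5,"dz":-1,"twist":-0.07},{"claw":0.85,"dx":0,"dy":10,"dz":-1,"twist":-0.14},{"claw":0.85,"dx":1,"dy":16,"dz":-1,"twist":-0.21},{"claw":0.85,"dx":1,"dy":22,"dz":-1,"twist":-0.28},{"claw":0.85,"dx":1,"dy":28,"dz":-1,"twist":-0.335},{"claw":0.85,"dx":1,"dy":28,"dz":-1,"twist":-0.335}]' 6
python3 -m pendant '[{"claw":0.85,"dx":0,"dy":8,"dz":0,"twist":0},{"claw":0.85,"dx":1,"dy":18,"dz":0,"twist":0},{"claw":0.85,"dx":1,"dy":28,"dz":0,"twist":0},{"claw":0.85,"dx":2,"dy":38,"dz":0,"twist":0},{"claw":0.85,"dx":2,"dy":46,"dz":0,"twist":0},{"claw":0.85,"dx":2,"dy":52,"dz":0,"twist":0},{"claw":0.85,"dx":3,"dy":55,"dz":0,"twist":0},{"claw":0.85,"dx":3,"dy":55,"dz":0,"twist":0}]' 6
python3 - <<'E'
from h import *
a,d,P,K,M=cam("wrist");m=redmask(a)
q=P[m];q=q[(q[:,2]>.09)&(q[:,2]<.115)];rc=cv2.minAreaRect((q[:,:2]*1000).astype(np.float32));print(len(q),rc,np.percentile(q[:,2],[50,90,99]))
n=np.array([.0481,.9988]);s=r.get_state();print("gap by tool",.2459-.04-s["tool_pos"][:2]@n,"by cam",.2459-.04-np.array(rc[0])@n/1000,s["tool_pos"],s["contact_force"],s["eef_rot"])
E
```

```text
clock: 12.7
tool_pos: [0.5346, 0.1205, 0.0549]
eef_rot: [0.519, 0.855, 0.0, 0.0]
contact_force: [0.4, 1.2, 2.4]
opening: 0.911
finger_force: 6.0
clock: 13.5
tool_pos: [0.5372, 0.1764, 0.0548]
eef_rot: [0.518, 0.855, 0.0, -0.0]
contact_force: [-1.3, -1.6, 5.3]
opening: 0.906
finger_force: 6.0
11154 ((536.220703125, 176.70098876953125), (92.03306579589844, 81.46302795410156), 57.57212829589844) [0.09864423 0.09994238 0.10061236]
gap by tool 0.003810086546390784 by cam 0.003618836596679692 [0.53721155 0.17646179 0.05485309] [-0.72482582 -0.76436635  5.46166814] [ 5.18335992e-01  8.55176924e-01  3.55417252e-04 -3.20323372e-04]
```

```bash
python3 -m pendant '[{"claw":0.85,"dx":0,"dy":1,"dz":0,"twist":-0.005},{"claw":0.85,"dx":0,"dy":2,"dz":0,"twist":-0.005},{"claw":0.85,"dx":0,"dy":3,"dz":0,"twist":-0.005},{"claw":0.85,"dx":0,"dy":3,"dz":0,"twist":-0.005},{"claw":0.85,"dx":0,"dy":3,"dz":0,"twist":-0.005}]' 6
python3 -m pendant '[{"claw":0.85,"dx":0,"dy":1,"dz":0,"twist":0},{"claw":0.85,"dx":0,"dy":2,"dz":0,"twist":0},{"claw":0.85,"dx":0,"dy":2,"dz":0,"twist":0},{"claw":0.85,"dx":0,"dy":2,"dz":0,"twist":0}]' 6
```

```text
clock: 14.05
tool_pos: [0.5374, 0.1785, 0.0548]
eef_rot: [0.521, 0.854, 0.0, -0.0]
contact_force: [-0.7, -1.8, 5.0]
opening: 0.91
finger_force: 6.0
clock: 14.45
tool_pos: [0.5375, 0.1801, 0.0548]
eef_rot: [0.521, 0.854, -0.0, 0.0]
contact_force: [0.4, -4.2, 5.5]
opening: 0.908
finger_force: 6.0
```

```bash
python3 -m pendant '[{"claw":0.85,"dx":0,"dy":1,"dz":0,"twist":0},{"claw":0.85,"dx":0,"dy":2,"dz":0,"twist":0},{"claw":0.85,"dx":0,"dy":2,"dz":0,"twist":0},{"claw":0.85,"dx":0,"dy":2,"dz":0,"twist":0}]' 6
python3 -m pendant '[{"claw":0.85,"dx":0,"dy":1,"dz":0,"twist":0},{"claw":0.85,"dx":0,"dy":1,"dz":0,"twist":0},{"claw":0.85,"dx":0,"dy":1,"dz":0,"twist":0}]' 6
```

```text
clock: 14.85
tool_pos: [0.5372, 0.1806, 0.0547]
eef_rot: [0.521, 0.853, -0.001, 0.0]
contact_force: [-0.3, -6.2, 4.9]
opening: 0.905
finger_force: 6.0
clock: 15.15
tool_pos: [0.5369, 0.1811, 0.0546]
eef_rot: [0.521, 0.853, -0.002, 0.0]
contact_force: [0.1, -6.3, 5.4]
opening: 0.909
finger_force: 6.0
```

Firmly against the rail. Release and rise.

```bash
python3 -m pendant '[{"claw":1,"dx":0,"dy":0,"dz":0,"twist":0},{"claw":1,"dx":0,"dy":-3,"dz":0,"twist":0},{"claw":1,"dx":0,"dy":-3,"dz":0,"twist":0},{"claw":1,"dx":0,"dy":-3,"dz":0,"twist":0},{"claw":1,"dx":0,"dy":-3,"dz":20,"twist":0},{"claw":1,"dx":0,"dy":-3,"dz":60,"twist":0},{"claw":1,"dx":0,"dy":-3,"dz":110,"twist":0},{"claw":1,"dx":0,"dy":-3,"dz":150,"twist":0}]' 6
python3 -m pendant '[{"claw":1,"dx":0,"dy":-50,"dz":20,"twist":0},{"claw":1,"dx":0,"dy":-60,"dz":20,"twist":0},{"claw":1,"dx":0,"dy":-60,"dz":20,"twist":0},{"claw":1,"dx":0,"dy":-60,"dz":20,"twist":0}]'
python3 - <<'E'
from h import *
a,d,P,K,M=cam("wrist");m=redmask(a)
q=P[m];q=q[(q[:,2]>.09)&(q[:,2]<.115)];rc=cv2.minAreaRect((q[:,:2]*1000).astype(np.float32));print(len(q),rc)
n=np.array([.0481,.9988]);print("gap",.2459-.04-np.array(rc[0])@n/1000)
for x in range(0,60,10):
    pass
for ang in(86,87,88,89): print(ang,np.ptp(q[:,:2]@[np.cos(np.radians(ang)),np.sin(np.radians(ang))]))
b=cam("side")[0]
save("w12",np.hstack([cv2.resize(a,(400,300)),cv2.resize(b,(400,300))]))
E
```

```text
clock: 15.95
tool_pos: [0.5377, 0.1803, 0.207]
eef_rot: [0.521, 0.853, 0.001, 0.0]
contact_force: [0.9, -0.0, 0.0]
opening: 1.0
finger_force: 0.0
clock: 16.35
tool_pos: [0.5369, 0.1208, 0.2239]
eef_rot: [0.521, 0.853, -0.0, -0.001]
contact_force: [0.4, 0.9, -0.1]
opening: 0.997
finger_force: 0.0
1995 ((536.6239624023438, 180.2272491455078), (79.98255920410156, 90.45309448242188), 27.713163375854492)
gap 7.741096191402064e-05
86 0.08005280414247207
87 0.0796029531615994
88 0.07995721972340722
89 0.08056240239710663
```

View pics/w12.png

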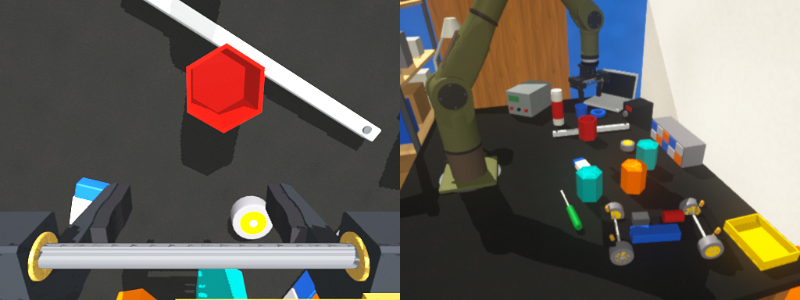

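The wrist view (left) shows the pot mouth up and flush with the rail: centre about (225,90), gap about 0.1 mm. In the side view (right) the other things look undisturbed. Handing in.

```bash
python3 -c "
from plant import r
print(r.finish_job())"
```

```text
the job is handed in; nothing more can be done
None
```

The red pot was tipped in two steps, onto its side and then mouth up, and slid flush against the rail (gap about 0.1 mm). Nothing else looked moved in the last pictures, and the job was handed in about 16 s into the 54 s limit.

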